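# Fit the wide tube on the fume extractor's inlet

## Task

Fit the wider of the two grey tubes over the wider of the two upright inlet spigots on top of the bench fume extractor. Push it straight down until it sits fully home on the collar before you let go of it, then leave it standing there. Leave the slim tube alone.

Things in the scene. Friction and masses are not known exactly. Their poses are not given: they have to be found in the camera images.
- tube_mid (a point): Centre (half-way up, on the axis) of the wide tube: loose, rigid, straight grey plastic, open at both ends, 48 mm outside diameter, 40 mm bore, 90 mm long, about 80 g. It stands upright on the table, its centre 45 mm above its lower end. z is its axis; both ends are alike. It can be gripped across its outside at half height from any direction.
- port_seat (a point): Foot of the wide aluminium spigot on its axis, at the top face of its 64 mm collar, z up, 126 mm above the table. 36 mm diameter for 25 mm, then tapering to 20 mm at its tip 50 mm above this point. A tube fully home rests on the collar, its centre 45 mm above this point.
- slim_tube_mid (a point): Centre of the slim tube, which is not to be used: loose, grey, 30 mm outside diameter, 22 mm bore, 90 mm long, standing upright at least 100 mm (axis to axis) from the wide tube. z is its axis.
- slim_port_seat (a point): Foot of the slim spigot (not to be used), same height: 17 mm diameter, 50 mm tall, 120 mm from the wide one; which is on the left varies. Both stand on the flat top of the extractor, a fixed grey box 200 mm by 240 mm (long side along the line of the spigots), 120 mm high, centred midway between them.

How it is judged:
By the outcome, as a careful person would: the job done as asked, in the order asked, and still so for the second after the job is handed in, with the robot touching nothing.
It also fails if it takes over 37 s, if anything falls off the work surface, if the arm or the gripper's body presses on something with over 40 N, if the wrist force passes 120 N, or if a joint passes its speed limit or range.

## Robot

A 6-joint arm with a two-finger parallel gripper is mounted at the origin on the work surface. World frame = base frame: x ahead of the robot, y to its left, z up, the work surface at z = 0. Lengths are in m, angles in degrees, forces in N, time in s.
With the tool pointing down it reaches from about 0.325 to 0.775 m from the base axis. Payload 5.5 kg.
Tool frame: the origin (TCP) lies at the centre of the arm's flange, where the gripper is bolted on; the fingertips stand 182 mm ahead of it and the grasp point (between the pads) lies 163 mm ahead of it; z points along the fingers, y is the line along which they close (so a half turn about z gives the same grasp; the last joint's range is limited). The gripper opens to 88 mm and grips with 3 to 60 N. Pads are 20 mm wide; open, the fingers measure 115 mm over their backs; the gripper's body (75 mm by 178 mm) begins 61 mm behind the grasp point.
Start: joints at [69.632, 5.22, 70.514, -0, 104.267, -3.249], TCP at [0.177, 0.573, 0.405] pointing down, gripper open.
Joint ranges: [-164.24, 164.24], [-49.07, 125.15], [9.68, 141.18], [-86.29, 266.29], [3.28, 154.24], [-151.56, 151.56]. Speed limits (degrees/s): [147.25, 147.25, 172.46, 180, 180, 180].

## Interface

Orientations are given as [roll, pitch, yaw] about the fixed x, y, z axes, in that order (R = Rz(yaw) Ry(pitch) Rx(roll)).
In Python, from station import r gives the robot as it stands. The module is installed in compiled form; this text tells all that it offers. Calls block until the motion is done:
- r.reach(position, orientation): joint-space move of the TCP to a pose.
- r.servo_line(position, rotation=None, speed=0.15): straight line of the TCP; rotation=None keeps the orientation; speed is the mean speed in m/s.
- r.move_joints(angles): joint-space move.
- r.let_go() and r.grab(squeeze=None): open the fingers fully, or close them until they stop; squeeze is the grip in N (None keeps the last).
- r.wait(seconds).
- r.inverse_kinematics(position, orientation): joint angles nearest the present ones, or None.
- r.sense(): the state.
- r.snapshot(name): name is "side" or "top" or "wrist"; returns a dict with "frame" (420x560x3 uint8, red, green, blue), "fx", "fy", "cx", "cy" (pixels), "dist_coeffs" ([k1, k2, p1, p2, k3] as OpenCV has them; the pictures are not rectified), "R" (3x3) and "t" (3): a world point X has camera coordinates R X + t. Camera axes: x right, y down, z forward; pixel columns grow to the right and rows downward; lengths in m; the calibration is good to about 2 mm. A picture is of the moment at which its call begins. There is no depth.
A pose or a line that the arm cannot do raises r.IKError and nothing moves.
- r.hand_in(): hands the job in; it is judged then, once.
The state is a dict: "clock": time; "joints": joint angles; "joint_vel": joint speeds; "joint_torque": joint torques, N m; "tcp_pos": TCP position; "orientation": TCP orientation; "contact_force": force on the tool from outside, world axes, zero at the start; "torque": the same for the moment, N m; "opening": finger opening in m; "gripper_force": force on a finger pad.
Only numpy, scipy, OpenCV 4.12 (cv2) and the standard library are available. Lean on these libraries where they do the work, as an engineer would, in place of code of your own. Each camera call takes 0.05 s, during which the arm holds its last target. There are 200 camera calls.

## Working session

There is one attempt and no reset: what is moved stays moved. The work goes in short steps, each a Python script; the robot and the scene stay as the last script left them, time stands still between calls to the robot, and variables do not carry over. Pictures are saved under pics/ and viewed, at most 10 in all, crops included, and the job is handed in when it is done.

```bash
mkdir -p pics; cat > h.py <<'E'
import numpy as np, cv2
from station import r
def snap(n,f):
    s=r.snapshot(n); cv2.imwrite(f'pics/{f}.png',s['frame'][:,:,::-1]); return s
def K(s): return np.array([[s['fx'],0,s['cx']],[0,s['fy'],s['cy']],[0,0,1.]])
def ray(s,uv):
    p=cv2.undistortPoints(np.array([[uv]],float),K(s),np.array(s['dist_coeffs'],float))[0,0]
    R=np.array(s['R']);t=np.array(s['t'])
    return -R.T@t, R.T@np.array([p[0],p[1],1])
def onz(s,uv,z):
    c,d=ray(s,uv); return c+d*(z-c[2])/d[2]
def proj(s,X):
    R=np.array(s['R']);return cv2.projectPoints(np.atleast_2d(X).astype(float),cv2.Rodrigues(R)[0],np.array(s['t'],float),K(s),np.array(s['dist_coeffs'],float))[0][:,0]
E
python3 - <<'E'
from h import *
import pickle
d={}
for n in('top','side'):
    d[n]=snap(n,n+'0'); s=d[n]; print(n,-np.array(s['R']).T@np.array(s['t']))
pickle.dump(d,open('d.pkl','wb'))
a=np.hstack([cv2.imread('pics/top0.png')]); print(r.sense()['clock'])
E
```

```text
top [0.44938824 0.02116728 0.9289209 ]
side [ 0.19927547 -0.57400265  0.6613441 ]
0.1
```

View pics/top0.png

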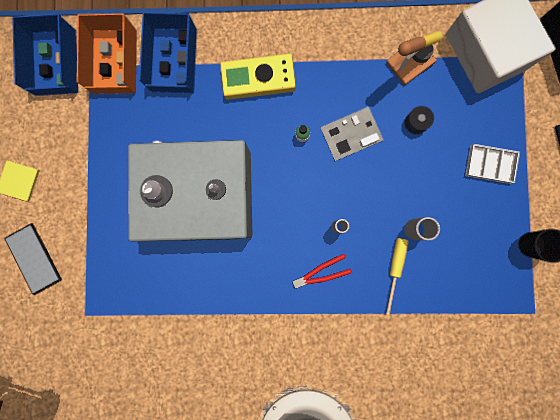

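View pics/side0.png

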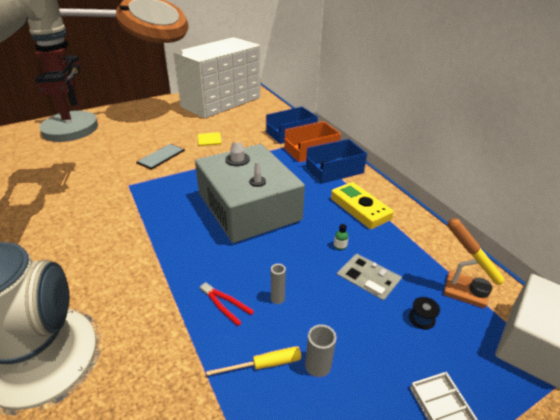

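The top view shows the wide tube's rim near (427,229), the slim tube at (342,226), the wide spigot at (155,190) and the slim spigot at (216,189). A screwdriver handle lies at (400,255), beside the wide tube. I'll enlarge crops to read positions more closely.

```bash
python3 - <<'E'
import cv2,numpy as np
t=cv2.imread('pics/top0.png');s=cv2.imread('pics/side0.png')
f=lambda im,x,y:cv2.resize(im[y:y+60,x:x+80],None,fx=5,fy=5,interpolation=cv2.INTER_CUBIC)
cv2.imwrite('pics/c.png',np.vstack([np.hstack([f(t,380,200),f(t,120,160)]),np.hstack([f(s,280,322),f(s,210,130)])]))
E
```

```text
(no output)
```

View pics/c.png

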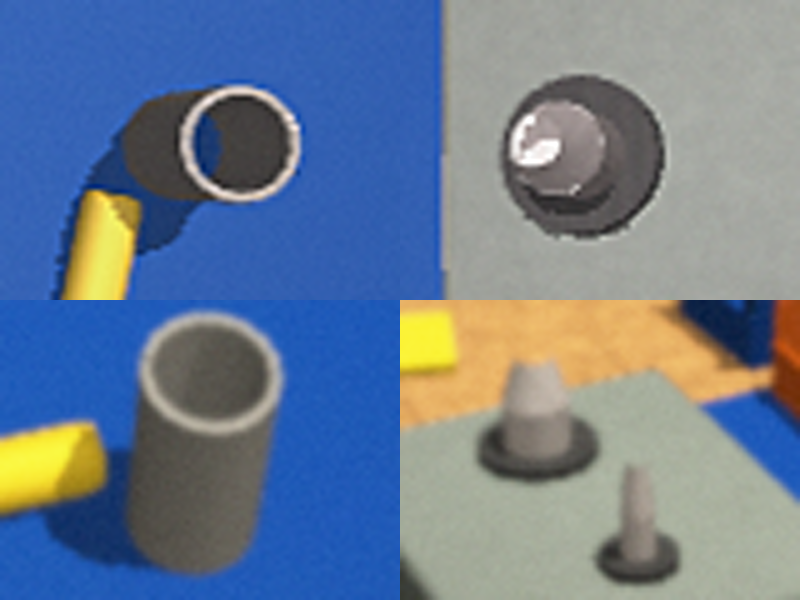

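The crops give these positions:
- **Top view:** wide tube rim centre (427.6,228.2) and wide collar centre (156.2,190.8).
- **Side view:** tube rim (321.8,336.2), wide collar (237.2,159) and slim collar (257.2,180.6).

The screwdriver's end is close to the tube, on its +y/−x side.

```bash
python3 - <<'E'
from h import *
import pickle
d=pickle.load(open('d.pkl','rb'))
T,S=d['top'],d['side']
for n,s,uv,z in [('tube T',T,(427.6,228.2),.09),('tube S',S,(321.8,336.2),.09),('port T',T,(156.2,190.8),.126),('port S',S,(237.2,159),.126),('slimport T',T,(216,189),.126+.02),('slimport S',S,(257.2,180.6),.126),('slimtube T',T,(342,226.5),.09),('driver end',T,(402,239),.02),('driver tip',T,(388,313),.01)]:
    print(n,onz(s,uv,z).round(4))
# size checks
for a,b,z in[((416.1,228),(439.5,228),.09),((139.9,190.8),(172.5,190.8),.126)]:
    print(np.linalg.norm(onz(T,a,z)-onz(T,b,z)))
# candidate grasps
for yaw in range(-180,180,30):
    q=r.inverse_kinematics([.427,-.235,.045+.163],[180,0,yaw]); q2=r.inverse_kinematics([.49,.29,.171+.163+.06],[180,0,yaw]); print(yaw,None if q is None else np.round(q),None if q2 is None else np.round(q2))
print(r.sense()['orientation'])
E
```

```text
tube T [ 0.4566 -0.2488  0.09  ]
tube S [ 0.4574 -0.251   0.09  ]
port T [0.5374 0.2961 0.126 ]
port S [0.5376 0.292  0.126 ]
slimport T [0.537  0.1723 0.146 ]
slimport S [0.5404 0.1755 0.126 ]
slimtube T [ 0.4621 -0.0764  0.09  ]
driver end [ 0.4341 -0.2151  0.02  ]
driver tip [ 0.2722 -0.182   0.01  ]
0.04657896625787274
0.0655489172007416
-180 [ -33.   -9.  105.    0.   85. -123.] [ 27.   0.  77.   0. 103. -63.]
-150 None [ 27.   0.  77.   0. 103. -93.]
-120 None [  27.    0.   77.    0.  103. -123.]
-90 [-33.  -9. 105.  -0.  85. 147.] None
-60 [-33.  -9. 105.  -0.  85. 117.] None
-30 [-33.  -9. 105.  -0.  85.  87.] [ 27.   0.  77.  -0. 103. 147.]
0 [-33.  -9. 105.  -0.  85.  57.] [ 27.   0.  77.  -0. 103. 117.]
30 [-33.  -9. 105.  -0.  85.  27.] [ 27.   0.  77.  -0. 103.  87.]
60 [-33.  -9. 105.   0.  85.  -3.] [ 27.   0.  77.  -0. 103.  57.]
90 [-33.  -9. 105.   0.  85. -33.] [ 27.   0.  77.  -0. 103.  27.]
120 [-33.  -9. 105.   0.  85. -63.] [ 27.   0.  77.   0. 103.  -3.]
150 [-33.  -9. 105.   0.  85. -93.] [ 27.   0.  77.   0. 103. -33.]
[-1.79903274e+02 -6.10752977e-03  1.62881530e+02]
```

```bash
python3 - <<'E'
from h import *
import pickle
r.reach([.457,-.25,.36],[180,0,120])
s=snap('wrist','w1'); pickle.dump(s,open('w1.pkl','wb'))
print(r.sense()['clock'],r.sense()['tcp_pos'],proj(s,[[.457,-.25,.09]]))
E
```

```text
3.2 [ 0.45732884 -0.24947199  0.36005933] [[275.71801112 213.60014371]]
```

View pics/w1.png

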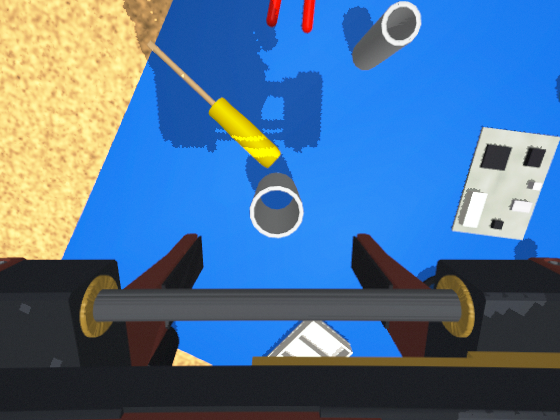

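The wrist view shows the tube rim centred at (276.3,212.5), against a predicted (275.7,213.6). That agrees within about 1 mm, and the fingers straddle the tube clear of the screwdriver, so I'll grasp.

```bash
python3 - <<'E'
from h import *
import pickle
s=pickle.load(open('w1.pkl','rb')); p=onz(s,(276.3,212.5),.09); print(p)
x,y=(p[0]+.457)/2,(p[1]-.25)/2
r.servo_line([x,y,.208],speed=.12)
r.grab(25); a=r.sense(); print(a['opening'],a['gripper_force'],a['tcp_pos'],a['contact_force'])
r.servo_line([x,y,.45],speed=.2)
r.reach([.5375,.294,.44],[180,0,120])
a=r.sense(); print(a['clock'],a['opening'],a['tcp_pos'],a['orientation'],a['contact_force'])
d={n:snap(n,n+'2') for n in('wrist','top','side')}; pickle.dump(d,open('d2.pkl','wb'))
t=cv2.imread('pics/top2.png')[130:250,110:270];q=cv2.imread('pics/side2.png')[70:190,170:330]
w=cv2.imread('pics/wrist2.png')
up=lambda i:cv2.resize(i,(400,300),interpolation=cv2.INTER_CUBIC)
cv2.imwrite('pics/m2.png',np.vstack([np.hstack([up(t),up(q)]),np.hstack([up(w),np.zeros((300,400,3),np.uint8)])]))
E
```

```text
[ 0.4569403  -0.24887262  0.09      ]
0.047484377334389385 24.999701804481447 [ 0.45696266 -0.24945184  0.2079927 ] [0.65729768 0.70284907 0.47460718]
8.6667 0.04763570572226404 [0.53789531 0.29303056 0.44014538] [1.79990692e+02 2.19306454e-02 1.19917308e+02] [-0.3231324   0.14856914 -1.06282983]
```

View pics/m2.png

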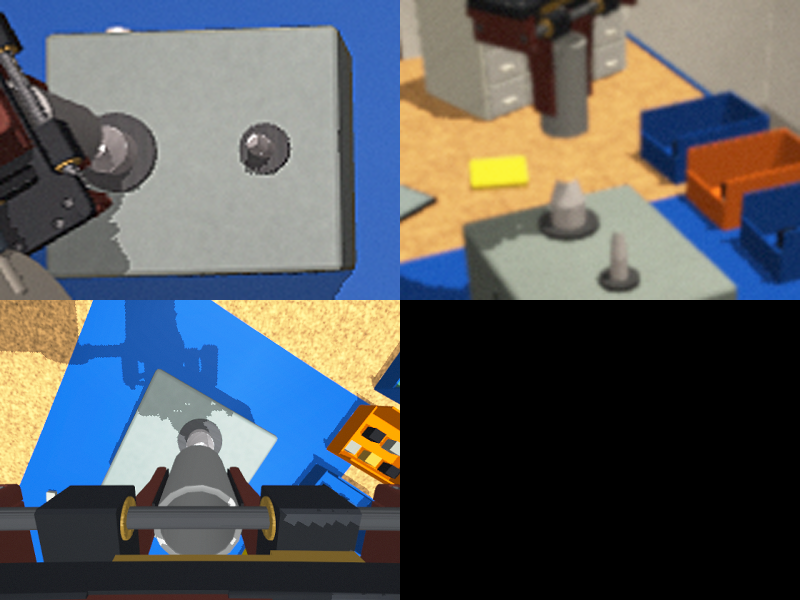

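The tube is held upright above the wide spigot. In the panel, the wrist view has the collar near (200,437) and the side view has the tube almost in line with the spigot. I'll lower it to just above the tip and check closely.

```bash
python3 - <<'E'
from h import *
import pickle
r.servo_line([.5375,.294,.396],speed=.12)
r.wait(.2); a=r.sense(); print(a['clock'],a['tcp_pos'],a['contact_force'])
d={n:snap(n,n+'3') for n in('wrist','side')}; pickle.dump(d,open('d3.pkl','wb'))
c=np.array(a['tcp_pos'])[:2]
S,W=d['side'],d['wrist']
print('side proj tube axis at bottom/top z, port',proj(S,[[*c,.188],[*c,.278],[.5375,.294,.126],[.5375,.294,.176]]))
print('wrist',proj(W,[[.5375,.294,.126],[.5375,.294,.176],[*c,.188]]))
q=cv2.imread('pics/side3.png')[95:185,180:300];w=cv2.imread('pics/wrist3.png')[130:280,190:390]
up=lambda i,w,h:cv2.resize(i,(w,h),interpolation=cv2.INTER_CUBIC)
cv2.imwrite('pics/m3.png',np.hstack([up(q,400,300),up(w,400,300)]))
E
```

```text
9.5333 [0.53753727 0.29400992 0.39739356] [ 0.48196168  0.41738693 -1.47555584]
side proj tube axis at bottom/top z, port [[235.68710707 137.22519389]
 [233.85611484 103.33373244]
 [236.86140931 158.66824365]
 [235.90931471 141.49541833]]
wrist [[275.71844943 212.79814214]
 [275.5852881  230.86078915]
 [275.59829128 236.50458187]]
```

View pics/m3.png

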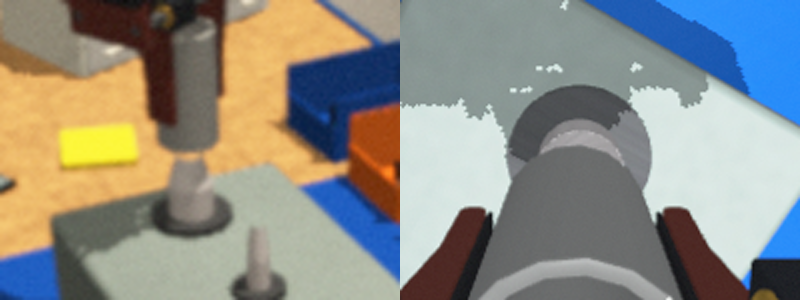

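```bash
python3 - <<'E'
from h import *
import pickle
W=pickle.load(open('d3.pkl','rb'))['wrist']; w1=pickle.load(open('w1.pkl','rb'))
print('collar',onz(W,(279.9,208.2),.126),'tube',onz(w1,(276.3,212.5),.09))
print(np.array(W['R']).round(3))
# centre of held tube's top rim, predicted
a=r.sense();c=a['tcp_pos'][:2]
P=[[c[0]+.024*np.cos(t),c[1]+.024*np.sin(t),.28] for t in np.radians(range(0,360,30))]
p=proj(W,P);print(p.round(0).tolist())
w=cv2.imread('pics/wrist3.png')
for X,co in((proj(W,[[.5375+.032*np.cos(t),.294+.032*np.sin(t),.126] for t in np.linspace(0,6.28,60)]),(0,0,255)),(proj(W,[[c[0]+.024*np.cos(t),c[1]+.024*np.sin(t),.2795] for t in np.linspace(0,6.28,60)]),(0,255,0)),(proj(W,[[c[0]+.024*np.cos(t),c[1]+.024*np.sin(t),.1895] for t in np.linspace(0,6.28,60)]),(255,0,255))):
    cv2.polylines(w,[np.round(X).astype(int)],True,co,1)
cv2.imwrite('pics/m4.png',cv2.resize(w[140:340,180:380],(600,600),interpolation=cv2.INTER_CUBIC))
E
```

```text
collar [0.53859444 0.29948979 0.126     ] tube [ 0.4569403  -0.24887262  0.09      ]
[[ 0.866  0.501  0.001]
 [ 0.485 -0.839  0.247]
 [ 0.125 -0.214 -0.969]]
[[329.0, 346.0], [338.0, 319.0], [331.0, 290.0], [308.0, 268.0], [275.0, 260.0], [242.0, 268.0], [219.0, 290.0], [212.0, 319.0], [222.0, 346.0], [245.0, 365.0], [275.0, 372.0], [305.0, 365.0]]
```

View pics/m4.png

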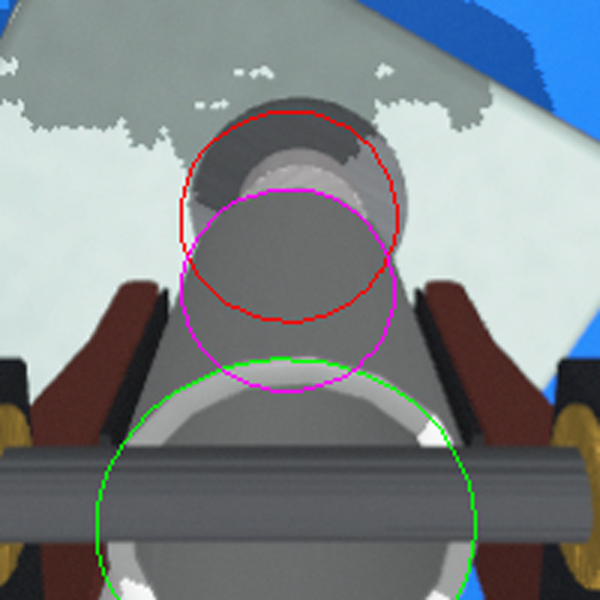

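Compared with the held tube, the wrist overlay puts the collar about 4 px further up and 1 px right, so the port is about 3 mm further in +y than assumed. I'll combine the three cameras to (.5372,.297). The 10 mm taper capture gives margin, so I'll go down in steps and watch the forces.

```bash
python3 - <<'E'
from h import *
x,y=.5372,.297
f0=np.array(r.sense()['contact_force'])
r.servo_line([x,y,.396],speed=.1)
for b in(.165,.155,.150,.145,.140):
    r.servo_line([x,y,b+.208],speed=.06); a=r.sense(); f=np.array(a['contact_force'])-f0
    print(b,f.round(1),np.round(a['torque'],2),np.round(a['tcp_pos'],4),a['clock'])
    if np.abs(f).max()>12: break
E
```

```text
0.165 [-0.4 -0.5 -0.5] [-0.02  0.04  0.01] [0.5372 0.297  0.3724] 10.4167
0.155 [-0.7 -0.5  0.5] [-0.07  0.02  0.03] [0.5372 0.297  0.3623] 10.7333
0.15 [-0.7  0.   0. ] [-0.    0.07 -0.  ] [0.5372 0.297  0.3576] 10.9833
0.145 [-0.7  0.1 -0.2] [-0.08  0.04  0.03] [0.5371 0.297  0.3524] 11.2333
0.14 [-1.2 -0.9  0.3] [-0.06 -0.01  0.02] [0.5371 0.297  0.3474] 11.4833
```

It has entered the straight section with no contact. Now I'll seat it until the force rises.

```bash
python3 - <<'E'
from h import *
x,y=.5372,.297
f0=np.array(r.sense()['contact_force'])
for b in(.134,.130,.128,.127,.126,.1255,.125,.1245,.124,.1235,.123,.1225):
    r.servo_line([x,y,b+.208],speed=.03); r.wait(.15); a=r.sense(); f=np.array(a['contact_force'])-f0
    print(b,f.round(1),np.round(a['tcp_pos'],4),a['clock'])
    if f[2]>12 or np.abs(f[:2]).max()>15: break
w=cv2.imread
d={n:snap(n,n+'5') for n in('side','wrist')}
q=w('pics/side5.png')[95:185,180:300];v=w('pics/wrist5.png')[130:280,190:390]
up=lambda i:cv2.resize(i,(400,300),interpolation=cv2.INTER_CUBIC)
cv2.imwrite('pics/m5.png',np.hstack([up(q),up(v)]))
E
```

```text
0.134 [ 1.3 -0.7 -0. ] [0.5372 0.297  0.3422] 11.9833
0.13 [ 0.7 -0.4  0.3] [0.5372 0.297  0.338 ] 12.4167
0.128 [ 0.8 -0.2  0.1] [0.5372 0.297  0.336 ] 12.8167
0.127 [ 1.  -0.5 -0.5] [0.5372 0.297  0.335 ] 13.2167
0.126 [1.4 0.9 1.5] [0.5372 0.297  0.3341] 13.6167
0.1255 [ 0.1 -0.6  3.7] [0.5371 0.297  0.334 ] 14.0167
0.125 [-1.4 -1.5  6.7] [0.5371 0.297  0.334 ] 14.4167
0.1245 [-1.6 -0.6  9. ] [0.5371 0.2969 0.334 ] 14.8167
0.124 [-2.4 -0.3  9.2] [0.537  0.2969 0.334 ] 15.2167
0.1235 [-3.2 -1.3 11.5] [0.5369 0.2969 0.334 ] 15.6167
0.123 [-3.  -1.5 13.3] [0.5369 0.2968 0.334 ] 16.0167
```

View pics/m5.png

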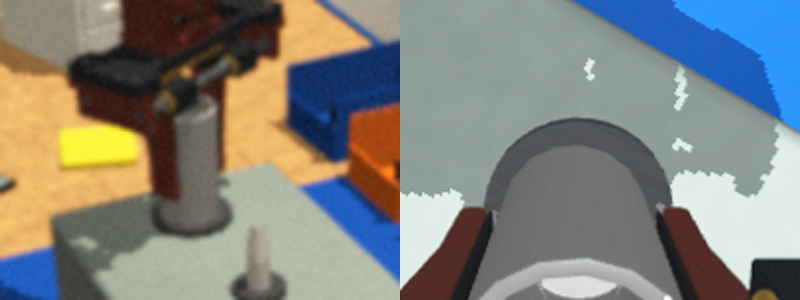

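The tube's lower rim sits on the collar, shown at (192,215) in the side crop. Contact came at TCP z = 0.334, exactly the home height. I'll relax the push, release, retreat upward and check.

```bash
python3 - <<'E'
from h import *
r.servo_line([.5370,.2969,.334],speed=.03); r.wait(.1)
r.let_go(); r.wait(.2)
r.servo_line([.5370,.2969,.46],speed=.1)
r.reach([.45,.05,.45],[180,0,120]); r.wait(.3)
print(r.sense()['clock'],r.sense()['contact_force'])
T=snap('top','top6');S=snap('side','side6')
print(onz(T,(156,190),.216))
t=cv2.imread('pics/top6.png')[130:250,110:270];q=cv2.imread('pics/side6.png')[95:215,170:330]
up=lambda i:cv2.resize(i,(400,300),interpolation=cv2.INTER_CUBIC)
cv2.imwrite('pics/m6.png',np.hstack([up(t),up(q)]))
E
```

```text
20.1833 [-0.13609699  0.01569048  0.51622282]
[0.52896495 0.26566169 0.216     ]
```

View pics/m6.png

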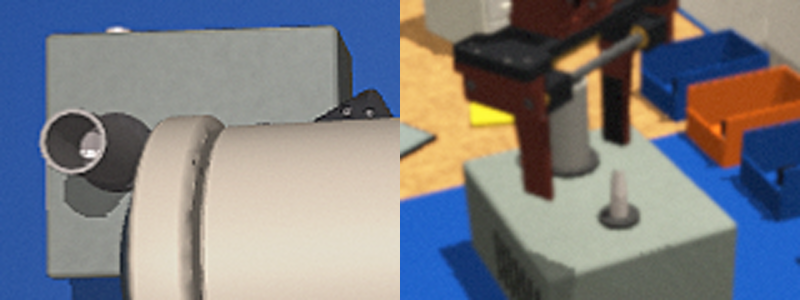

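The top view shows the tube standing upright on the wide spigot, with its rim at (73,140) in the crop and the spigot tip visible inside. The side view shows it flush on the collar at (573,160). The gripper is clear of it.

```bash
python3 -c "
from station import r
print(r.hand_in())"
```

```text
the job is handed in; nothing more can be done
None
```

The wide tube is fully home on the wide spigot's collar: I pressed it down to about 13 N before releasing, and it was still standing upright with the gripper clear when I handed in at about 20 s; the slim tube was not touched.

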